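# Seat a splined drive coupling on a copier drive unit and hold it against its spring

## Task

The copier's drive unit lies gear side up on the service mat. Take the white drive coupling, slide it over the nose of the splined shaft flange first, turn it until its splines mesh with the shaft's, and, without forcing it, push it down against the spring until it is fully home on the shaft's shoulder. Finish while still holding it pressed home, so that I can snap the retaining clip into the groove above it; do not let go, and leave the worn gear, screwdriver, clip tray and mug where they are.

Things in the scene. Friction and masses are not known exactly. Their poses are not given: they have to be found in the camera images.
- coupling_center (a point): Centre of the loose white plastic drive coupling (60 g): on its axis, 19 mm above its underside. Upwards: round flange 52 mm across, 6 mm thick; hub 38 mm long (x) by 26 mm wide (y, two parallel flats to grip) up to 32 mm; two lugs on the hub's ends up to 38 mm. z up, x along the hub. Starts standing on its flange on the mat, any yaw.
- coupling: The same coupling; origin at the centre of its underside, same axes. Its bore runs right through along the axis, with six inner teeth: 15 mm across between the teeth, 21 mm across in the grooves between them. The six grooves lie at 0, 60, 120... degrees from its x axis.
- shaft_seat (a point): On the axis of the drive unit's upright steel shaft, level with the shoulder where the coupling's underside rests when home (62 mm above the mat). z up; x along one of its six splines (every 60 degrees). In mesh, the coupling's x axis is at any multiple of 60 degrees from this x, with about 5 degrees of play and 0.75 mm of radial clearance. The shaft's angle differs each time.
- shaft_tip (a point): Top of the same shaft, 45 mm above the shoulder. Splines (20 mm over the tips, core 13.5 mm) reach 22 mm above the shoulder: an unmeshed coupling stops there. Above them a plain nose 13 mm across with a clip groove, its top 7 mm a cone down to 6 mm at the tip. The gear motor holds the shaft: it yields only above 0.25 N m.
- spring_washer (a joint): Spring under the coupling: how far its top washer (35 mm across, around the shaft) is pushed down, m. 0: free, washer's top 12 mm above the shoulder; 0.012: level with the shoulder, coupling home. It pushes up with 3 N at first touch, 9 N when home, so the coupling rises again if not held down.
- drive_unit: The copier's drive unit, fixed on the mat: sheet-metal frame 200 (x) by 250 (y) by 40 mm high, with flat gears, a circuit board and a solenoid up to 17 mm above it. Origin at the centre of its underside. The shaft stands at x -30, y +60 mm in its frame, in a grey bearing housing.
- worn_gear: Loose flat white gear, 58 mm across, 10 mm thick with a small boss, 18 mm high in all; origin at the centre of its underside. To be left alone.
- screwdriver: Loose screwdriver 190 mm long lying along its x; origin under its middle. To be left alone.
- clip_tray: Loose grey tray of retaining clips and screws, 80 (x) x 120 (y) x 22 mm; origin at the centre of its underside. To be left alone.
- mug: White mug, 80 mm across, 95 mm high, handle towards its +y; origin at the centre of its underside. To be left alone.
There are look-alikes about, which are no part of the job. What is shaped like the coupling but brown, turquoise or yellow is not meant.

How it is judged (in metres and radians):
On the way, in this order (a step that is already met when the one before it is completed fails the run):
1. the coupling is lifted clear of the mat in the fingers (height (world z) of coupling_center above 0.06 m and contact force between the fingers and coupling above 1 N), for 0.1 s.
2. the coupling's splines are in mesh with the shaft's (underside at least 4 mm below the spline tops) (z of coupling_center in the frame of shaft_seat below 0.037 m and horizontal distance between coupling_center and shaft_seat below 0.004 m), for 0.05 s.
At the end, for the whole second after the job is handed in: The coupling is home on the shaft: its underside within 2 mm of the shoulder, its axis within 3 mm of the shaft's and within 4 degrees of upright, the spring pushed down more than 10 of its 12 mm, and the coupling at rest with the gripper's fingers still on it (more than 3 N) (z of coupling_center in the frame of shaft_seat between 0.016 and 0.021 m and horizontal distance between coupling_center and shaft_seat below 0.003 m and angle between coupling_center's own z axis and vertical below 0.07 rad and value of joint spring_washer above 0.01 m and contact force between the fingers and coupling above 3 N and linear speed of coupling below 0.01 m/s); the arm keeps its last pose, push and grip.
It fails at once if The worn gear is moved more than 30 mm (distance of worn_gear from where it was at the start of the episode above 0.03 m).
It fails at once if The screwdriver is moved more than 30 mm (distance of screwdriver from where it was at the start of the episode above 0.03 m).
It fails at once if The tray of clips is moved more than 30 mm (distance of clip_tray from where it was at the start of the episode above 0.03 m).
It fails at once if The mug is moved more than 30 mm (distance of mug from where it was at the start of the episode above 0.03 m).
It fails at once if The coupling is forced onto the drive unit with more than 60 N (contact force between coupling and drive_unit above 60 N).
It also fails if it takes over 40 s, if anything falls off the work surface, if the arm or the gripper's body presses on something with over 40 N, if the wrist force passes 120 N, or if a joint passes its speed limit or range.

## Robot

A 7-joint arm with a two-finger parallel gripper is mounted at the origin on the work surface. World frame = base frame: x ahead of the robot, y to its left, z up, the work surface at z = 0. Lengths are in mm, angles in degrees, forces in N, time in s.
With the tool pointing down it reaches from about 400 to 875 mm from the base axis. Payload 4.4 kg.
Tool frame: the origin (TCP) lies on the mounting face of the last link; the fingertips stand tips_ahead ahead of it and the grasp point (between the pads) lies 155 mm ahead of it (tips_ahead is the distance from the TCP to the fingertips, in mm); y points along the fingers, z is the direction in which the jaws open and shut, and the axes are right-handed (so a half turn about y gives the same grasp; the last joint's range is limited). The gripper opens to 85 mm and grips with 20 to 120 N. Pads are 22 mm wide; open, the fingers measure 114 mm over their backs; the gripper's body (76 mm by 85 mm) begins 54 mm behind the grasp point. The pads swing forward as they close: fully open they stand 13 mm farther back than shut.
Start: joints at [64.813, 36.005, 2.206, 86.941, -1.547, 57.084, -1.146], TCP at [237.373, -605.12, 404.713] pointing down, gripper open.
Joint ranges: [-175.42, 175.42], [-21.48, 121.26], [-71.46, 75.88], [10.55, 141.38], [-63.04, 243.04], [13.31, 113.54], [-168.57, 168.57]. Speed limits (degrees/s): [147.25, 147.25, 180, 180, 180, 180, 180].

## Interface

Orientations are given as [roll, pitch, yaw] about the fixed x, y, z axes, in that order (R = Rz(yaw) Ry(pitch) Rx(roll)).
In Python, from plant import * gives the robot as it stands.
- The arm moves only by the tool drive_tool, never from a script. Its argument "moves" is a list of rows, each a list of 3 entries, a list of its own where there are three numbers: the finger opening in mm, from 0 to 85.4, then the shift along the world's x, y, z in mm, then the turn about the world's z in rad. A call has 1 to 8 rows; each row is the pose to reach, as a shift and turn from the pose commanded when the call began; what a row does not reach only later rows make up. A row lasts 1/10 s, in which the tool goes at most 50 mm and 8.59 degrees, less where a joint would pass 70% of its speed; a pose out of reach is approached as far as the arm can. A call with a gripper value outside its range is refused whole. The fingers move at their own pace and stop on an object; "force" is the grip in N (left out, the last holds). Time passes only in rows, so rows that repeat a pose let the fingers close. It gives the time, the measured TCP pose, the force and the opening at its end, in the units of the state.
- state(): the state, without advancing time (a new reading comes with each control period).
- get_image(name): name is "scene" or "top"; returns a dict with "image" (480x640x3 uint8, red, green, blue), "fovy" (degrees; the focal length in pixels is half the picture's height over the tangent of half this angle, whatever the lens; pixels are square), "cx", "cy" (the principal point, pixels), "eye" and "rotation" of the camera in the world. Camera axes: x right, y down, z forward; pixel columns grow to the right and rows downward; lengths in mm; the calibration is good to about 2 mm. A picture is of the moment at which its call begins. There is no depth.
- finish_job(): hands the job in, once; it reports no verdict.
The state is a dict: "clock": time; "joint_positions": joint angles; "dq": joint speeds; "joint_torque": joint torques, N m; "ee_pos": TCP position; "orientation": TCP orientation; "wrist_force": force on the tool from outside, world axes, zero at the start; "torque": the same for the moment, N m; "gripper_width": finger opening in mm.
Only numpy, scipy, OpenCV 4.12 (cv2) and the standard library are available. Lean on these libraries where they do the work, as an engineer would, in place of code of your own. Each camera call takes 0.05 s, during which the arm holds its last target. There are 200 camera calls.

## Working session

There is one attempt and no reset: what is moved stays moved. The work goes in short steps, Python scripts to look and compute and a tool call to move; the robot and the scene stay as the last step left them, time stands still between calls to the robot, and variables do not carry over. Pictures are saved under pics/ and viewed, about 8 in all and at most 12, crops included, and the job is handed in when it is done.

Besides the shell and the picture viewer there is one more tool, called after "Emit:" in YAML: its name, and indented under it one key for each argument. drive_tool: Moves the arm, as the interface text tells. Its arguments: {"type":"object","properties":{"moves":{"type":"array","items":{"type":"array"}},"force":{"type":"number"}},"required":["moves"]}

```bash
mkdir -p pics; ls; python3 - <<'E'
from plant import *
import cv2
s=state(); print({k:s[k] for k in s})
for n in("scene","top"):
    d=get_image(n); cv2.imwrite(f"pics/{n}0.png",d["image"][:,:,::-1]); print(n,{k:d[k] for k in d if k!="image"})
E
```

```text
pics
{'clock': 0.0, 'joint_positions': array([64.81467508, 36.05839576,  2.20443243, 86.99568134, -1.54784517,
       57.08386887, -1.14631655]), 'dq': array([ 0.00322502, -0.02166979, -0.12527057,  0.03833508, -0.02319311,
        0.02073296,  0.06113725]), 'joint_torque': array([ 5.33477680e-05, -5.63396895e+01,  1.22578941e+00, -1.93447763e+01,
        1.07751426e-02,  1.05503478e-02, -2.50112839e-05]), 'ee_pos': array([ 237.24218959, -604.84223874,  403.79703431]), 'orientation': array([-9.01082004e+01, -1.77857731e-03, -1.58587109e+02]), 'wrist_force': array([ 0.06973771,  0.53268977, -0.6240056 ]), 'torque': array([0.04110848, 0.00046448, 0.00686749]), 'gripper_width': 85.32102489186448}
scene {'fovy': 48.0123806581085, 'cx': 319.91034419728726, 'cy': 243.2307257309837, 'eye': array([1044.04922516, -499.54379115,  831.61793944]), 'rotation': array([-135.21760955,    0.25849798,   34.0551686 ])}
top {'fovy': 43.484772423456334, 'cx': 325.96959644274057, 'cy': 245.86693412146494, 'eye': array([ 497.05941259,   87.19404598, 1267.56342692]), 'rotation': array([-173.40683245,   -0.18337758,  -90.00868069])}
```

View pics/scene0.png

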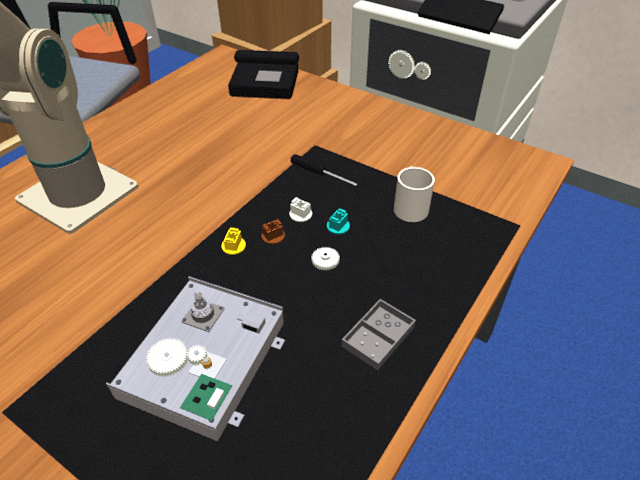

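View pics/top0.png

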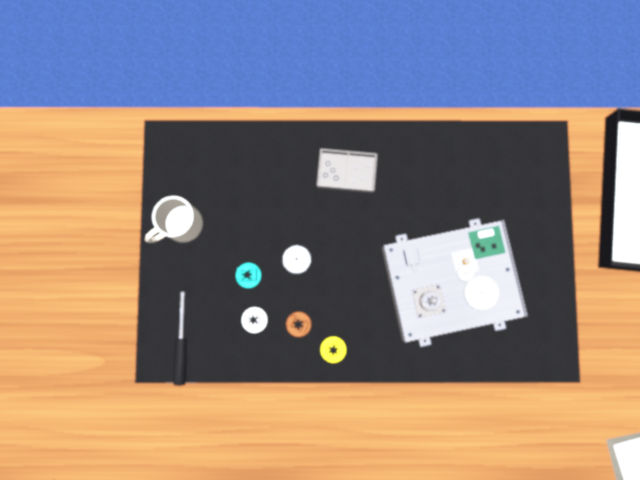

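Candidates (scene px / top px): white coupling (300,208)/(254,320); turquoise (339,220)/(248,275); brown (273,231)/(298,324); yellow (233,240)/(333,350); worn gear (325,258)/(297,259), white but flat. I choose the white one with the hub and lugs. The shaft is at scene (200,305) / top (430,300). Next I'll check with close crops.

```bash
cat > h.py <<'E'
import numpy as np, cv2
from scipy.spatial.transform import Rotation as Ro
from plant import *
def cam(d):
    return 240/np.tan(np.radians(d["fovy"]/2)), Ro.from_euler("xyz",d["rotation"],degrees=True).as_matrix(), np.array(d["eye"])
def unproj(d,u,v,z):
    f,R,e=cam(d); r=R@np.array([(u-d["cx"])/f,(v-d["cy"])/f,1]); return e+r*(z-e[2])/r[2]
def proj(d,p):
    f,R,e=cam(d); q=R.T@(np.array(p,float)-e); return np.array([d["cx"]+f*q[0]/q[2],d["cy"]+f*q[1]/q[2]])
def crop(im,u,v,w,h,s): return cv2.resize(im[v:v+h,u:u+w],None,fx=s,fy=s,interpolation=cv2.INTER_CUBIC)[:,:,::-1]
E
python3 - <<'E'
from h import *
a=get_image("scene");b=get_image("top")
A=a["image"];B=b["image"]
# crops 40x30 at x10
o=np.vstack([np.hstack([crop(A,280,193,40,30,10),crop(A,175,285,50,38,8)[:300]]),np.hstack([crop(B,234,305,40,30,10),crop(B,410,285,40,30,10)])])
cv2.imwrite("pics/c1.png",o)
for z,p in((32,(254,320)),(0,(254,320)),(107,(432,301)),(62,(430,300))): print("top",z,unproj(b,*p,z))
for z,p in((0,(300,215)),(107,(199,293)),(40,(203,318))): print("scene",z,unproj(a,*p,z))
E
```

```text
top 32 [487.82232806 229.84478575  32.        ]
top 0 [487.58309574 233.53931375   0.        ]
top 107 [ 524.56972172 -120.32488698  107.        ]
top 62 [ 527.62591345 -124.41564386   62.        ]
scene 0 [489.7118575  232.32717543   0.        ]
scene 107 [ 532.26111866 -123.38935453  107.        ]
scene 40 [ 531.63099363 -128.05379708   40.        ]
```

View pics/c1.png

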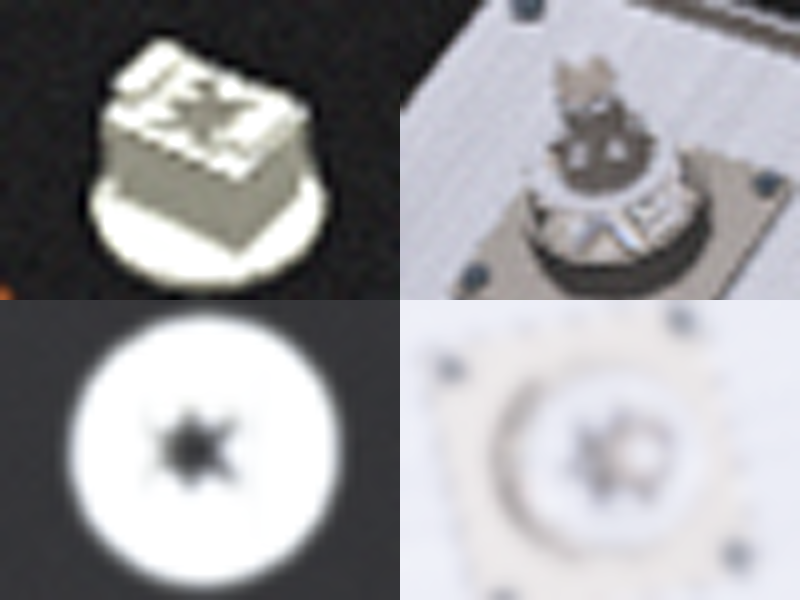

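```bash
cat > fit.py <<'E'
from h import *
from scipy.optimize import minimize
a=get_image("scene");b=get_image("top")
t=np.linspace(0,2*np.pi,60)
def hull(d,P,S):
    q=np.array([proj(d,p) for p in P]); return cv2.convexHull((q*S).astype(np.float32)).astype(int)
def model(d,x,y,yw,x0,y0,w,h,S=8):
    c,s=np.cos(yw),np.sin(yw); T=lambda P:np.array([[x+c*p[0]-s*p[1],y+s*p[0]+c*p[1],p[2]] for p in P])
    m=np.zeros((h*S,w*S),np.uint8)
    L=[[(26*np.cos(k),26*np.sin(k),z) for k in t for z in(0,6)],[(i*19,j*13,z) for i in(1,-1) for j in(1,-1) for z in(6,32)]]
    L+=[[(i,j*13,z) for i in(g*19,g*12) for j in(1,-1) for z in(32,38)] for g in(1,-1)]
    for P in L:
        H=hull(d,T(P),1.0) if 0 else None
        q=np.array([proj(d,p) for p in T(P)])-[x0-.5,y0-.5]
        cv2.fillConvexPoly(m,cv2.convexHull((q*S).astype(np.int32)),255)
    return cv2.resize(m,(w,h),interpolation=cv2.INTER_AREA)/255.
def soft(d,x0,y0,w,h):
    g=d["image"][y0:y0+h,x0:x0+w].astype(float).min(2); return np.clip((g-50)/80,0,1)
if __name__=="__main__":
  for n,d,box in(("scene",a,(280,190,40,36)),("top",b,(236,302,36,36))):
    M=soft(d,*box); best=[]
    for yw in range(0,180,10) if n=="scene" else [80]:
        f=lambda p:((model(d,p[0]*1.,p[1]*1.,p[2]/10 if n=="scene" else 2.2,*box)-M)**2).sum()
        r=minimize(f,[488,232,np.radians(yw)*10],method="Nelder-Mead",options=dict(initial_simplex=[[488,232,np.radians(yw)*10],[491,232,np.radians(yw)*10],[488,235,np.radians(yw)*10],[488,232,np.radians(yw)*10+1]],maxiter=120))
        best.append((r.fun,r.x[0],r.x[1],np.degrees(r.x[2]/10)))
    print(n,[np.round(q,2) for q in sorted(best,key=lambda q:q[0])[:4]])
  A=crop(a["image"],190,286,25,37,16);B=crop(b["image"],417,286,27,27,14)
  o=np.zeros((600,800,3),np.uint8);o[:A.shape[0],:400]=A[:600];o[:378,410:788]=B;cv2.imwrite("pics/s1.png",o)
E
python3 fit.py
```

```text
scene [array([ 12.3 , 488.3 , 235.88, 178.55]), array([ 12.71, 488.23, 235.91,   5.18]), array([ 12.76, 488.37, 236.2 , 180.28]), array([ 12.78, 488.3 , 236.1 , 179.56])]
top [array([104.18, 488.44, 231.89,  79.74])]
```

View pics/s1.png

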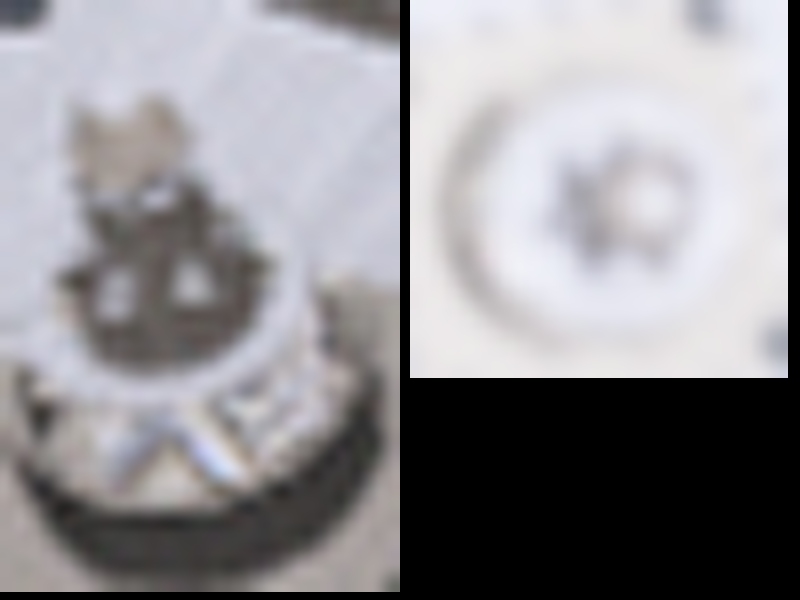

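```bash
python3 - <<'E'
import plant; print([n for n in dir(plant) if not n.startswith("_")], getattr(plant,"tips_ahead",None))
from fit import *
P=[unproj(a,*p,32)[:2] for p in((290,204.5),(303.5,210.5),(310.3,203.7))]
for i in(0,1): e=P[i+1]-P[i]; print("edge",np.linalg.norm(e).round(1),np.degrees(np.arctan2(e[1],e[0])).round(1))
def tri(pa,pb):
    L=[];r=[]
    for d,p in((a,pa),(b,pb)):
        f,R,e=cam(d);k=R@np.array([(p[0]-d["cx"])/f,(p[1]-d["cy"])/f,1]);k/=np.linalg.norm(k);Q=np.eye(3)-np.outer(k,k);L.append(Q);r.append(Q@e)
    x=np.linalg.lstsq(np.vstack(L),np.hstack(r),rcond=None)[0]; return x,proj(a,x)-pa,proj(b,x)-pb
print(tri((197.6,292.1),(433.3,299.8)))
print(unproj(a,197.6,292.1,107),unproj(b,433.3,299.8,107))
box=(280,190,40,36)
for yw in range(-30,31,5):
    r=minimize(lambda p:((model(a,p[0],p[1],np.radians(yw),*box)-soft(a,*box))**2).sum(),[488,235],method="Nelder-Mead",options=dict(initial_simplex=[[486,234],[491,234],[488,238]])); print(yw,r.fun.round(2),end="; ")
E
```

```text
['IKError', 'finish_job', 'get_image', 'state', 'tips_ahead'] 173.4
edge 37.0 0.6
edge 27.3 91.1
(array([ 527.27566998, -122.76708877,  105.38230094]), array([-0.3152165 ,  0.02948411]), array([-0.21062754, -0.19105972]))
[ 528.83706578 -123.2514317   107.        ] [ 526.86759646 -122.87246447  107.        ]
-30 37.87; -25 29.78; -20 22.96; -15 17.86; -10 14.76; -5 13.32; 0 12.5; 5 13.53; 10 14.12; 15 16.55; 20 21.63; 25 27.33; 30 32.61;
```

Emit:
drive_tool:
  moves:
    - [60,[24,43,0],-0.05]
    - [60,[48,86,0],-0.1]
    - [60,[72,129,0],-0.15]
    - [60,[96,172,0],-0.2]
    - [60,[120,215,0],-0.25]
    - [60,[144,258,0],-0.3]
    - [60,[168,301,0],-0.35]
    - [60,[192,344,0],-0.37]
  force: 40

```text
clock: 1.2
ee_pos: [430.1, -259.3, 405.0]
orientation: [-90.0, 0.0, -179.9]
wrist_force: [0.2, -0.5, -0.3]
gripper_width: 59.7
```

Emit:
drive_tool:
  moves:
    - [60,[6,46,-10],0]
    - [60,[12,92,-20],0]
    - [60,[18,138,-30],0]
    - [60,[24,184,-40],0]
    - [60,[30,230,-50],0]
    - [60,[36,276,-60],0]
    - [60,[42,322,-70],0]
    - [60,[48,368,-80],0]

```text
clock: 2.0
ee_pos: [477.5, 108.8, 324.6]
orientation: [-90.0, 0.1, -179.8]
wrist_force: [1.2, 0.1, -0.9]
gripper_width: 60.0
```

Emit:
drive_tool:
  moves:
    - [60,[6,46,0],0]
    - [60,[11,92,0],0]
    - [60,[11,127,0],0]
    - [60,[11,127,0],0]
    - [60,[11,127,-30],0]
    - [60,[11,127,-60],0]
    - [60,[11,127,-60],0]
    - [60,[11,127,-60],0]

```text
clock: 2.8
ee_pos: [488.5, 233.3, 264.9]
orientation: [-90.0, -0.0, -179.8]
wrist_force: [0.2, 0.1, 0.5]
gripper_width: 60.1
```

Emit:
drive_tool:
  moves:
    - [60,[0,0,-30],0]
    - [60,[0,0,-60],0]
    - [60,[0,0,-75],0]
    - [60,[0,0,-82],0]
    - [60,[0,0,-82],0]

```text
clock: 3.3
ee_pos: [488.7, 233.8, 183.0]
orientation: [-90.0, 0.0, -179.8]
wrist_force: [0.2, 0.1, -0.0]
gripper_width: 60.4
```

```bash
python3 - <<'E'
from h import *
a=get_image("scene");b=get_image("top")
o=np.hstack([crop(a["image"],260,150,80,110,5)[:550],crop(b["image"],214,265,80,110,5)[:550]]);cv2.imwrite("pics/g1.png",o)
print(state()["ee_pos"],state()["wrist_force"])
E
```

```text
[488.98400754 234.02976241 183.84039952] [0.13328296 0.3904034  1.11400517]
```

View pics/g1.png

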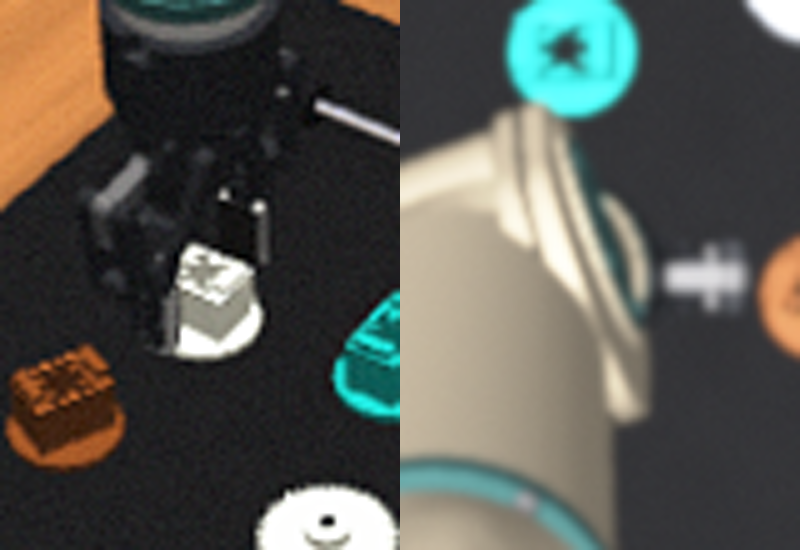

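The fingers straddle the white coupling (crop (210,300), scene px ≈(302,210)), and the brown one is clear. Closing the fingers now.

Emit:
drive_tool:
  moves:
    - [20,[0,0,0],0]
    - [20,[0,0,0],0]
    - [20,[0,0,0],0]
    - [20,[0,0,0],0]
    - [20,[0,0,0],0]
    - [20,[0,0,0],0]
  force: 60

```text
clock: 4.0
ee_pos: [488.8, 234.1, 183.7]
orientation: [-90.0, 0.1, -179.8]
wrist_force: [-1.1, -0.0, 6.5]
gripper_width: 24.5
```

Emit:
drive_tool:
  moves:
    - [20,[0,0,20],0]
    - [20,[0,0,60],0]
    - [20,[0,0,100],0]
    - [20,[0,0,120],0]
    - [20,[0,0,120],0]
    - [20,[0,0,120],0]

```text
clock: 4.6
ee_pos: [488.1, 233.9, 302.9]
orientation: [-90.0, 0.0, -179.8]
wrist_force: [0.8, -0.1, -1.6]
gripper_width: 25.0
```

```bash
python3 - <<'E'
from h import *
a=get_image("scene"); im=a["image"]
K=24
px=lambda cx,cy:(190+(cx+.5)/16-.5,286+(cy+.5)/16-.5)
tip=px(130,105)
# camera bias: choose axis xy so that tip matches
t=unproj(a,*tip,107); print(t)
for z in(84,76):
    c=np.array([t[0],t[1],z]); print("axis px crop",(proj(a,c)-[190,286])*16)
    for g in((115,295),(190,285),(60,275),(270,265),(80,350),(150,370)):
        q=unproj(a,*px(*g),z)-c; print(z,g,np.hypot(q[0],q[1]).round(1),np.degrees(np.arctan2(q[1],q[0])).round(0)%60)
C=crop(im,188,288,27,25,K)[:600].copy()
outs=[]
def star(ang,z):
    P=[]
    for k in range(6):
        for off,r in((-30,6.75),(-14,6.75),(-9,10),(9,10),(14,6.75)):
            w=np.radians(ang+60*k+off); P.append((proj(a,(t[0]+r*np.cos(w),t[1]+r*np.sin(w),z))-[188-.5,288-.5])*K)
    return np.array(P).astype(int)
# score: mean grey inside projected star at z=84
g=im.astype(float).mean(2)
big=cv2.resize(g[288:313,188:215],None,fx=K,fy=K,interpolation=cv2.INTER_CUBIC)
for A in range(0,60,5):
    m=np.zeros(big.shape,np.uint8)
    for z in np.arange(74,84.1,1): cv2.fillPoly(m,[star(A,z)],255)
    m2=np.zeros_like(m);cv2.fillPoly(m2,[star(A,84)],255)
    print(A,big[m>0].mean().round(1),big[m2>0].mean().round(1))
cv2.imwrite("pics/s2.png",C)
E
```

```text
[ 528.90874216 -123.18644678  107.        ]
axis px crop [156.90349468 230.52422823]
84 (115, 295) 9.0 36.0
84 (190, 285) 7.7 34.0
84 (60, 275) 11.9 0.0
84 (270, 265) 12.9 17.0
84 (80, 350) 17.0 41.0
84 (150, 370) 18.4 8.0
axis px crop [168.59561868 275.73288466]
76 (115, 295) 6.7 48.0
76 (190, 285) 1.6 25.0
76 (60, 275) 13.2 29.0
76 (270, 265) 10.4 48.0
76 (80, 350) 13.1 20.0
76 (150, 370) 12.2 59.0
0 114.4 114.1
5 114.4 113.0
10 114.7 113.0
15 115.1 114.2
20 115.4 116.2
25 115.6 118.7
30 115.7 120.8
35 115.7 122.0
40 115.5 121.8
45 115.3 120.4
50 114.9 118.2
55 114.5 116.0
```

View pics/s2.png

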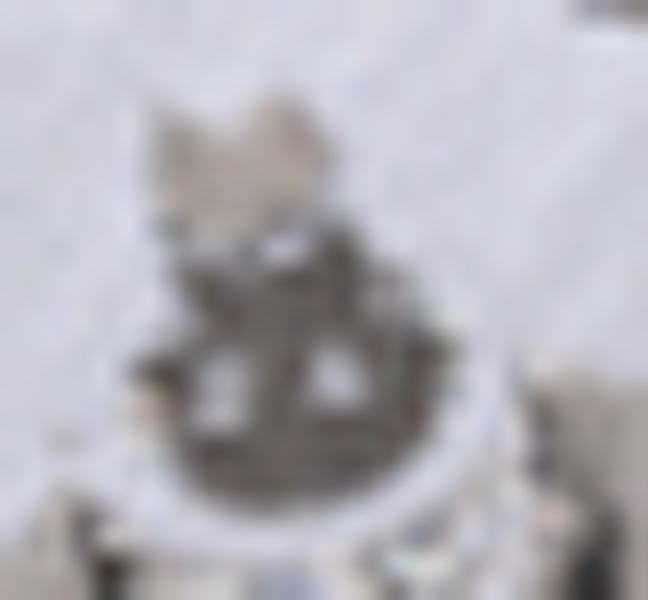

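Emit:
drive_tool:
  moves:
    - [20,[5,-45,7],0]
    - [20,[10,-90,7],0]
    - [20,[15,-135,7],0]
    - [20,[20,-180,7],0]
    - [20,[25,-225,7],0]
    - [20,[30,-270,7],0]
    - [20,[35,-315,7],0]
    - [20,[39,-357,7],0]

```text
clock: 5.45
ee_pos: [526.8, -125.2, 308.0]
orientation: [-90.0, -0.2, -179.8]
wrist_force: [1.0, -0.2, -1.7]
gripper_width: 25.2
```

The bright patches at (220,390) and (335,375) are probably the spline tops, at an angle of about 35° (mod 60). I'll turn the coupling −25° and lower it onto the cone.

Emit:
drive_tool:
  moves:
    - [20,[0.5,0,0],-0.14]
    - [20,[0.5,0,0],-0.28]
    - [20,[0.5,0,0],-0.42]
    - [20,[0.5,0,0],-0.436]
    - [20,[0.5,0,-10],-0.436]
    - [20,[0.5,0,-16],-0.436]
    - [20,[0.5,0,-20],-0.436]
    - [20,[0.5,0,-20],-0.436]

```text
clock: 6.25
ee_pos: [527.5, -123.1, 288.7]
orientation: [-90.0, -0.1, 155.3]
wrist_force: [-0.6, 0.6, -0.2]
gripper_width: 24.6
```

```bash
python3 - <<'E'
from h import *
a=get_image("scene"); s=state(); print(s["ee_pos"],s["orientation"],s["wrist_force"])
cv2.imwrite("pics/m1.png",crop(a["image"],165,245,70,75,8))
E
```

```text
[ 527.69358212 -123.13639219  289.17835997] [-8.99899963e+01 -5.78275969e-02  1.55264557e+02] [-0.21770629 -0.14809182 -0.66965872]
```

View pics/m1.png

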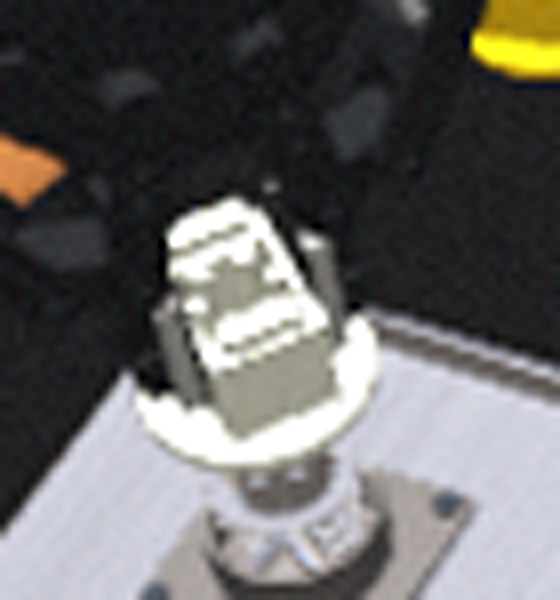

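The coupling is upright and the flange centre is at about px (196.7,291.4), against a tip at (197.6,292.1), so it's aligned within ~1.5 mm. Lowering along the nose.

Emit:
drive_tool:
  moves:
    - [20,[0,0,-3],0]
    - [20,[0,0,-6],0]
    - [20,[0,0,-8],0]
    - [20,[0,0,-8],0]

```text
clock: 6.7
ee_pos: [527.7, -123.1, 281.5]
orientation: [-90.0, -0.0, 155.2]
wrist_force: [-0.5, 1.0, 0.2]
gripper_width: 24.7
```

Emit:
drive_tool:
  moves:
    - [20,[0,0,-2],0]
    - [20,[0,0,-4],0]
    - [20,[0,0,-6],0]
    - [20,[0,0,-6],0]

```text
clock: 7.1
ee_pos: [527.7, -123.1, 275.4]
orientation: [-90.0, -0.0, 155.2]
wrist_force: [-1.2, -0.2, -1.0]
gripper_width: 24.9
```

Emit:
drive_tool:
  moves:
    - [20,[0,0,-2],0]
    - [20,[0,0,-4],0]
    - [20,[0,0,-6],0]
    - [20,[0,0,-7],0]
    - [20,[0,0,-7],0]

```text
clock: 7.6
ee_pos: [527.7, -123.1, 268.4]
orientation: [-90.0, -0.0, 155.2]
wrist_force: [-2.0, 0.4, -1.6]
gripper_width: 24.8
```

Emit:
drive_tool:
  moves:
    - [20,[0,0,-1],0]
    - [20,[0,0,-2],0]
    - [20,[0,0,-3],0]
    - [20,[0,0,-3],0]

```text
clock: 8.0
ee_pos: [527.6, -123.1, 265.5]
orientation: [-90.0, -0.0, 155.2]
wrist_force: [-2.4, 0.4, -0.8]
gripper_width: 25.1
```

Emit:
drive_tool:
  moves:
    - [20,[-0.3,0,-1],0]
    - [20,[-0.3,0,-2],0]
    - [20,[-0.3,0,-3],0]
    - [20,[-0.3,0,-3],0]

```text
clock: 8.4
ee_pos: [527.2, -122.9, 262.5]
orientation: [-90.0, -0.1, 155.3]
wrist_force: [-2.8, 1.1, -0.6]
gripper_width: 25.0
```

Emit:
drive_tool:
  moves:
    - [20,[-0.4,0,-1],0]
    - [20,[-0.4,0,-2],0]
    - [20,[-0.4,0,-3],0]
    - [20,[-0.4,0,-4],0]
    - [20,[-0.4,0,-4],0]

```text
clock: 8.9
ee_pos: [526.9, -122.9, 258.6]
orientation: [-90.0, -0.1, 155.3]
wrist_force: [-3.9, 1.5, 4.2]
gripper_width: 24.8
```

Emit:
drive_tool:
  moves:
    - [20,[0,0,-1],0]
    - [20,[0,0,-2],0]
    - [20,[0,0,-2],0]

```text
clock: 9.2
ee_pos: [526.9, -122.9, 257.0]
orientation: [-90.0, -0.0, 155.3]
wrist_force: [-5.7, 2.4, 7.3]
gripper_width: 25.0
```

```bash
python3 - <<'E'
from h import *
a=get_image("scene"); s=state(); print(s["ee_pos"],s["orientation"],s["wrist_force"],s["torque"])
cv2.imwrite("pics/m2.png",crop(a["image"],175,270,55,60,10))
for z in (62,70,74,80,84): print(z,(proj(a,(526.9+15,-122.9-22,z))-[174.5,269.5])*10)
E
```

```text
[ 526.89014105 -122.86410422  257.00039799] [-9.00109230e+01 -5.09886283e-02  1.55258948e+02] [-5.04037503  2.6728582   8.07603232] [0.49179287 1.18929244 0.14169443]
62 [242.97689259 499.64059165]
70 [235.50427861 472.1245237 ]
74 [231.73424218 458.24228932]
80 [226.03645221 437.26157544]
84 [222.20913302 423.16841136]
```

View pics/m2.png

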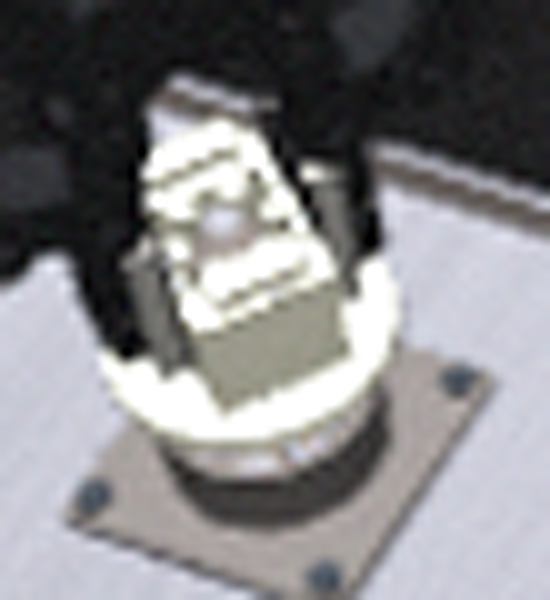

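The flange is low over the washer (rim at crop y≈445, so underside z≈75–78) and the tip sits inside the bore, so the coupling looks meshed. The side load is −5 N in x, with +0.14 N m of torque. I'll relieve those before pushing further.

Emit:
drive_tool:
  moves:
    - [20,[-0.5,0.3,0],0.03]
    - [20,[-0.5,0.3,0],0.03]
    - [20,[-0.5,0.3,0],0.03]

```text
clock: 9.55
ee_pos: [526.8, -122.8, 256.9]
orientation: [-90.0, 0.0, 156.9]
wrist_force: [-4.1, 1.2, 6.1]
gripper_width: 25.3
```

```bash
python3 -c "
from plant import *
s=state(); print(s['ee_pos'],s['wrist_force'],s['torque'])"
```

```text
[ 526.76134874 -122.78725262  256.92695624] [-4.08089587  1.17158226  6.1459908 ] [0.3889862  0.95423001 0.07978615]
```

Emit:
drive_tool:
  moves:
    - [20,[-0.7,0.3,0],0.03]
    - [20,[-0.7,0.3,0],0.03]
    - [20,[-0.7,0.3,-1],0.03]
    - [20,[-0.7,0.3,-2],0.03]
    - [20,[-0.7,0.3,-2],0.03]

```text
clock: 10.05
ee_pos: [526.6, -122.7, 254.8]
orientation: [-90.0, 0.1, 158.7]
wrist_force: [0.4, -0.8, 2.7]
gripper_width: 24.7
```

```bash
python3 -c "
from plant import *
s=state(); print(s['ee_pos'],s['wrist_force'],s['torque'])"
```

```text
[ 526.583353   -122.74194175  254.81981814] [ 0.39398897 -0.7501945   2.68437299] [0.1514705  0.15355922 0.01077205]
```

Emit:
drive_tool:
  moves:
    - [20,[0,0,-1],0]
    - [20,[0,0,-2],0]
    - [20,[0,0,-3],0]
    - [20,[0,0,-4],0]
    - [20,[0,0,-4],0]

```text
clock: 10.55
ee_pos: [526.6, -122.7, 251.0]
orientation: [-90.0, 0.1, 158.7]
wrist_force: [-1.3, 0.6, 5.7]
gripper_width: 24.8
```

Emit:
drive_tool:
  moves:
    - [20,[0,0,-1],0]
    - [20,[0,0,-2],0]
    - [20,[0,0,-3],0]
    - [20,[0,0,-3],0]

```text
clock: 10.95
ee_pos: [526.6, -122.7, 248.2]
orientation: [-90.0, 0.1, 158.7]
wrist_force: [-1.3, 0.8, 6.9]
gripper_width: 24.8
```

Spring rate fits (0.5 N/mm). On to the shoulder in small steps.

Emit:
drive_tool:
  moves:
    - [20,[0,0,-0.5],0]
    - [20,[0,0,-1],0]
    - [20,[0,0,-1.5],0]
    - [20,[0,0,-2],0]
    - [20,[0,0,-2],0]

```text
clock: 11.45
ee_pos: [526.6, -122.7, 246.4]
orientation: [-90.0, 0.1, 158.7]
wrist_force: [-1.2, 0.6, 9.3]
gripper_width: 25.1
```

Emit:
drive_tool:
  moves:
    - [20,[0,0,-0.5],0]
    - [20,[0,0,-1],0]
    - [20,[0,0,-1],0]

```text
clock: 11.75
ee_pos: [526.5, -122.7, 245.7]
orientation: [-90.0, 0.1, 158.7]
wrist_force: [-2.2, 0.8, 11.6]
gripper_width: 24.9
```

Emit:
drive_tool:
  moves:
    - [20,[0,0,-0.5],0]
    - [20,[0,0,-1],0]
    - [20,[0,0,-1],0]
    - [20,[0,0,-1],0]

```text
clock: 12.15
ee_pos: [526.5, -122.8, 245.6]
orientation: [-90.0, 0.1, 158.7]
wrist_force: [-4.3, 2.2, 20.6]
gripper_width: 24.8
```

Emit:
drive_tool:
  moves:
    - [20,[0,0,-0.5],0]
    - [20,[0,0,-1],0]
    - [20,[0,0,-1],0]
    - [20,[0,0,-1],0]

```text
clock: 12.55
ee_pos: [526.4, -122.8, 245.5]
orientation: [-90.0, 0.2, 158.7]
wrist_force: [-5.9, 2.4, 28.8]
gripper_width: 24.8
```

Emit:
drive_tool:
  moves:
    - [20,[-0.2,0.1,0.7],0]
    - [20,[-0.2,0.1,0.7],0]
    - [20,[-0.2,0.1,0.7],0]

```text
clock: 12.85
ee_pos: [526.4, -122.7, 245.5]
orientation: [-90.0, 0.2, 158.7]
wrist_force: [-4.2, 0.9, 22.2]
gripper_width: 24.9
```

```bash
python3 - <<'E'
from h import *
a=get_image("scene"); s=state(); print(s["ee_pos"],s["orientation"],s["wrist_force"],s["torque"],abs(s["dq"]).max())
cv2.imwrite("pics/m3.png",crop(a["image"],175,270,55,60,10))
E
```

```text
[ 526.40048004 -122.76180578  245.53884507] [-90.03760764   0.17115162 158.65481079] [-5.1532802   0.58150739 21.86330082] [0.3023175  0.97870162 0.10308017] 0.05159581022416611
```

View pics/m3.png

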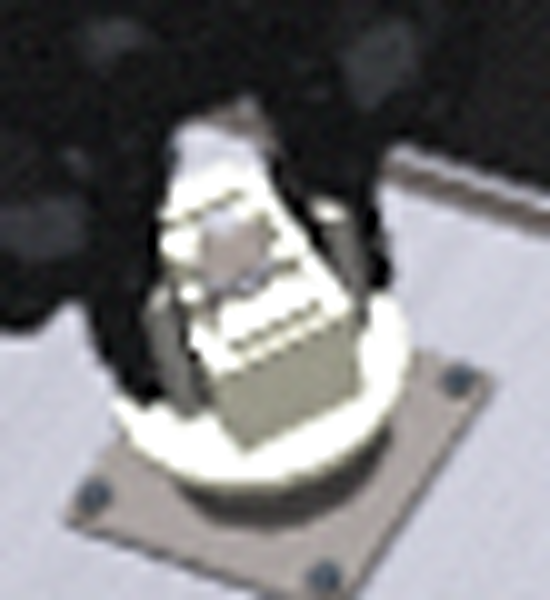

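The flange now covers the washer (rim at crop y≈492, so z≈62–64), the coupling is upright and the tip stands proud of the hub. It's against a hard stop at the expected height, so I'm handing in.

```bash
python3 -c "
from plant import *
print(finish_job()); s=state(); print(s['ee_pos'],s['wrist_force'],s['gripper_width'])"
```

```text
the job is handed in; nothing more can be done
None
the job is handed in; nothing more can be done
```

The white coupling is on the shaft, in mesh and pressed home against the spring. The gripper is still holding it, so you can fit the clip. I handed the job in at about 13 s; no verdict is reported.

**How it went:**
- I gripped the coupling by its flats and turned it −25° to line up with the splines, which the picture put at about 35°.
- As it entered the splines there was a small side load (about 6 N and 0.14 N m). I eased the position by about 1 mm and the angle by about 3.5° before pushing on.

**Last checks:**
- **Spring:** the force rose at about 0.5 N/mm, as described for the spring, to about 9 N.
- **Shoulder:** it then met a hard stop with the tool at 245.6 mm; I expected 245 mm, so it should be home to within about 1 mm. I pushed to 29 N at most, then eased back to about 22 N, which is what it is holding now.
- **Picture:** the coupling is upright and the flange covers the washer. The rim height reads about 62–64 mm; the shoulder is at 62 mm.

**What disagreed:**
- The two cameras differed by 2–4 mm in position, so I relied on the contact forces for the final fit.
- A side load of about 5 N remained at the end.

I did not re-measure the worn gear, screwdriver, tray or mug afterwards. I saw no sign that the arm touched them.

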